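Seat the projection lens in the microscope head's photo tube

ROBOT

A 6-joint arm with a two-finger parallel gripper is mounted at the origin on the work surface. World frame = base frame: x ahead of the robot, y to its left, z up, the work surface at z = 0. Lengths are in mm, angles in rad, forces in N, time in s.
With the tool pointing down it reaches from about 275 to 1000 mm from the base axis. Payload 8.4 kg.
Tool frame: the origin (TCP) lies at the very end of the fingers, on their centre line; the grasp point (between the pads) lies 19 mm behind it; z points along the fingers, y is the line along which they close (so a half turn about z gives the same grasp; the last joint's range is limited). The gripper opens to 85 mm and grips with 20 to 120 N. Pads are 22 mm wide; open, the fingers measure 114 mm over their backs; the gripper's body (76 mm by 85 mm) begins 54 mm behind the grasp point. The pads swing forward as they close: fully open they stand 13 mm farther back than shut.
Start: joints at [1.129, 0.353, 1.633, -0, 1.155, -0.002], TCP at [266.098, 565.526, 231.281] pointing down, gripper open.
Joint ranges: [-2.63, 2.63], [-0.92, 2.1], [0.06, 2.66], [-1.3, 4.44], [0, 2.69], [-3.02, 3.02]. Speed limits (rad/s): [2.22, 2.22, 2.79, 3.14, 3.14, 3.14].

INTERFACE

Orientations are given as [roll, pitch, yaw] about the fixed x, y, z axes, in that order (R = Rz(yaw) Ry(pitch) Rx(roll)).
In Python, from rig import r, vision gives the robot as it stands. The module is installed in compiled form; this text tells all that it offers.
- The arm moves only by the tool play_rows, never from a script. Its argument "steps" is a list of rows, each an object with "delta_pos": the shift along the tool's x, y, z in cm, a list of three; "yaw": the turn about the tool's z in rad; "jaw": the opening in per cent of the stroke, from 0 (shut) to 100 (fully open). A call has exactly 8 rows; each row is the pose to reach, as a shift and turn from the pose commanded when the call began, along the tool's axes at that moment; what a row does not reach only later rows make up. A row lasts 1/10 s, in which the tool goes at most 50 mm and 8.59 degrees, less where a joint would pass 70% of its speed; a pose out of reach is approached as far as the arm can. A call with a gripper value outside its range is refused whole. The fingers move at their own pace and stop on an object; "grip_force" is the grip in N (left out, the last holds). Time passes only in rows, so rows that repeat a pose let the fingers close, or fill a call up. It gives the time, the measured TCP pose, the force, the opening and the grip force at its end, in the units of the state.
- r.sense(): the state, without advancing time (a new reading comes with each control period).
- vision.grab_frame(name): name is "scene" or "side" or "wrist"; returns (picture, depth): 384x512x3 uint8, red, green, blue; 384x512 float32, mm along the optical axis (not along the pixel's ray), 0 where there is no reading.
- vision.calibration(name): a dict with "mtx" (3x3 intrinsics, pixels), "extrinsics" (4x4, takes a point from camera to world coordinates). Camera axes: x right, y down, z forward; pixel columns grow to the right and rows downward; lengths in mm; the calibration is good to about 2 mm. A picture is of the moment at which its call begins: read the wrist's pose just before it. calibration takes no time and is no camera call; for the wrist camera it gives the pose at the moment of the call.
- r.sign_off(): hands the job in; it is judged then, once.
Trained networks look in the newest picture that a camera, given by its name, has taken for a name from the list of things; names that differ only in an ending like _2 or _b are one class to them, and where a whole thing is asked for, a point or a joint stands for the part that bears it (a point fixed in the world has none). Each returns a list of dicts, best first, with "conf" (0 to 1); they miss things now and then, are a little off and sometimes report something else, mostly with a low value. They report only what shows in the picture. A call takes as long as a camera call. They do not tell look-alikes from the thing itself.
- vision.cut_out(camera, thing): "region" (384x512 bool, what is visible of it) and "uv" ([column, row] in pixels, amid what is visible of it).
- vision.landmark_of(camera, thing): "uv" ([column, row] in pixels: a listed point, or the origin of a listed thing).
The state is a dict: "clock": time; "qpos": joint angles; "qvel": joint speeds; "joint_efforts": joint torques, N m; "eef_pos": TCP position; "tcp_rot": TCP orientation; "contact_force": force on the tool from outside, world axes, zero at the start; "wrist_torque": the same for the moment, N m; "opening": opening from 0.0 (shut) to 1.0 (fully open); "grasp_force": force on a finger pad.
Only numpy, scipy, OpenCV 4.12 (cv2) and the standard library are available. Lean on these libraries where they do the work, as an engineer would, in place of code of your own. Each camera call takes 0.05 s, during which the arm holds its last target. There are 200 camera calls.

TASK

Fit the projection lens into the upright photo tube of the microscope head: tip it in edge first so that the low edge of its foot catches inside the tube's mouth, then straighten it and slide it gently fully home until its flange sits flush on the rim, and let go. The fit is tight and the tube stands a few millimetres off its nominal centre, so feel your way and never press the lens against the head with more than 20 N; leave the eyepiece, the dish and the canister where they stand.

Things in the scene. Friction and masses are not known exactly. Their poses are not given: they have to be found in the camera images.
- port (a point): Nominal centre of the photo tube's mouth, at its rim, 120 mm above the bench (height exact); axes as the head's. The upright steel tube (outside 41 mm, bore 31 mm, 50 mm deep to a solid floor) stands on a locked eccentric ring: its real centre lies 5 mm sideways from this point, in a direction that differs each time. The readings do not show this; the ring does not turn under 20 N.
- lens_mid (a point): Middle of the projection lens, 42 mm above its foot, z from foot to top. It stands upright on the bench. From the foot up: bare metal barrel 30 mm diameter, 40 mm long, foot edge bevelled 1 mm; flange 38 mm diameter, 6 mm thick; black round grip 30 mm diameter, 38 mm long, top at 84 mm. Grasp the grip, 65 mm above the foot. About 0.2 kg.
- lens_foot (a point): Centre of the lens's flat foot (underside), z along its axis from foot to top. Barrel and bore differ by 1 mm in diameter. Home, the flange rests on the tube's rim and the foot is 40 mm below the rim, 10 mm clear of the tube's floor.
- eyepiece_mid (a point): Centre of a spare eyepiece that stands on the bench, not to be disturbed: shorter than the lens, 50 mm tall, steel stem 23 mm diameter below, black top 34 mm diameter.
- dish_mid (a point): Centre of a closed clear culture dish, 58 mm diameter, 14 mm tall, not to be disturbed.
- canister_mid (a point): Centre of a white and grey objective canister, 43 mm diameter, 65 mm tall, not to be disturbed.
- lens: The projection lens as a whole; origin at the centre of its foot, z from foot to top.
- head: The fixed microscope head with cradle and photo tube; origin under the cradle's middle on the bench, z up, +x towards two slanted eyepiece tubes, which reach 152 mm from the middle and stay below 97 mm. White block 115 x 110 mm wide, its top 70 mm above the bench, on a black cradle 150 x 150 x 12 mm. The port is straight above the origin.
Not all that is in view belongs to the job. What is shaped like the lens but yellow is not meant.

How it is judged:
By the outcome, as a careful person would: the job done as asked, in the order asked, and still so for the second after the job is handed in, with the robot touching nothing.
It also fails if it takes over 72 s, if anything falls off the work surface, if the arm or the gripper's body presses on something with over 40 N, if the wrist force passes 120 N, or if a joint passes its speed limit or range.

## Working session

There is one attempt and no reset: what is moved stays moved. The work goes in short steps, Python scripts to look and compute and a tool call to move; the robot and the scene stay as the last step left them, time stands still between calls to the robot, and variables do not carry over. Pictures are saved under pics/ and viewed, at most 10 in all, crops included, and the job is handed in when it is done.

Besides the shell and the picture viewer there is one more tool, called after "Request:" by a JSON object that holds its "name" and its "arguments", one argument or row to a line. play_rows: Moves the arm, as the interface text tells. Its arguments: {"type":"object","properties":{"steps":{"type":"array"},"grip_force":{"type":"number"}},"required":["steps"]}

```bash
mkdir -p pics; cat > h.py <<'E'
import numpy as np, cv2
from rig import r, vision
def grab(n):
    c=vision.calibration(n); p,d=vision.grab_frame(n); return p,d,np.array(c['mtx']),np.array(c['extrinsics'])
def save(n,p,box=None,s=1):
    if box: p=p[box[1]:box[3],box[0]:box[2]]
    cv2.imwrite('pics/'+n,cv2.resize(p[:,:,::-1],None,fx=s,fy=s,interpolation=cv2.INTER_CUBIC))
def cloud(d,K,E):
    v,u=np.indices(d.shape); P=np.stack([(u-K[0,2])*d/K[0,0],(v-K[1,2])*d/K[1,1],d],-1)
    return P@E[:3,:3].T+E[:3,3]
E
python3 - <<'E'
from h import *
ps=[]
for n in('scene','side'):
    p,d,K,E=grab(n); np.savez(n,p=p,d=d,K=K,E=E); W=cloud(d,K,E)
    print(n,E[:3,3].round(), E[:3,2].round(2))
    for t in ('port','lens_mid','lens_foot','eyepiece_mid','dish_mid','canister_mid','head'):
        for o in vision.landmark_of(n,t)[:3]:
            u,v=map(int,np.round(o['uv'])); 
            print(t,round(o['conf'],2),u,v,W[min(v,383),min(u,511)].round() if 0<=u<512 and 0<=v<384 else '')
    ps.append(p)
save('a.png',np.vstack(ps),s=0.78)
s=r.sense();print(s['clock'],s['eef_pos'],s['tcp_rot'],s['contact_force'])
E
```

```text
scene [1326.  674.  885.] [-0.6  -0.52 -0.61]
port 0.95 234 176 [564. -43. 113.]
lens_mid 0.67 333 230 [507. 283.  56.]
lens_mid 0.63 326 252 [585. 312.  49.]
lens_mid 0.48 340 216 [435. 262.  49.]
lens_foot 0.74 339 227 [433. 265.   5.]
lens_foot 0.74 359 258 [507. 375.   9.]
lens_foot 0.58 330 241 [576. 313.  85.]
eyepiece_mid 0.4 206 164 [ 510. -226.   44.]
eyepiece_mid 0.4 331 239 [568. 311.  85.]
dish_mid 0.96 308 292 [701. 339.  13.]
canister_mid 0.54 143 174 [ 700. -324.   55.]
head 0.93 231 209 [645.  20.  69.]
side [  63. -575.  843.] [ 0.49  0.54 -0.69]
port 0.67 264 199 [585. -23. 111.]
lens_mid 0.61 155 162 [497. 345.  60.]
lens_mid 0.53 147 193 [409. 248.  60.]
lens_mid 0.5 168 178 [486. 262.  59.]
lens_foot 0.83 188 170 [570. 291.  21.]
lens_foot 0.66 156 175 [493. 349.  11.]
lens_foot 0.65 173 190 [493. 260.  10.]
eyepiece_mid 0.52 303 293 [ 487. -249.   53.]
dish_mid 0.54 174 188 [498. 263.  12.]
dish_mid 0.46 212 150 [686. 323.  17.]
canister_mid 0.87 393 269 [ 678. -346.   58.]
head 0.64 266 228 [549. -67.  68.]
0.8 [266.10098628 565.54647013 231.30560089] [3.14153506e+00 5.24521177e-06 2.70180202e+00] [-0.79939422  0.20656441  0.64491611]
```

View pics/a.png

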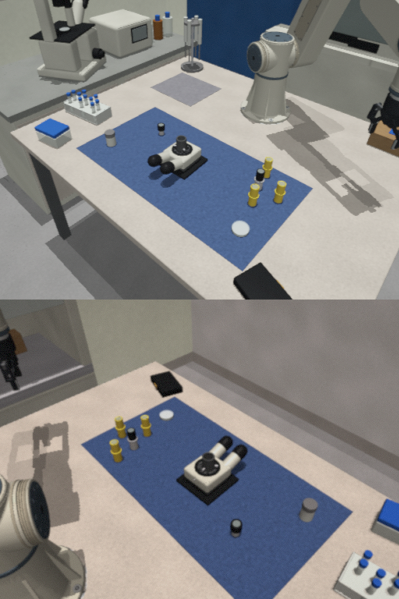

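```bash
python3 - <<'E'
from h import *
from scipy import ndimage as N
ps=[]
for n,b in(('scene',(300,190,380,280)),('side',(130,140,210,230))):
    f=np.load(n+'.npz'); p,d,K,E=f['p'],f['d'],f['K'],f['E']; W=cloud(d,K,E)
    for x in ('lens',):
        pass
    z=W[...,2]; m=(d>0)&(z>8)&(z<140)&(W[...,0]>300)&(W[...,0]<800)&(abs(W[...,1])<420)
    l,k=N.label(m)
    # per-cluster split by top view
    for i in range(1,k+1):
        q=W[l==i]
        if len(q)<25: continue
        c=p[l==i].mean(0).round()
        t=q[q[:,2]>q[:,2].max()-6]
        print(n,len(q),'med',np.median(q,0).round(),'zmax',q[:,2].max().round(1),'topmed',t.mean(0).round(1),'min',q.min(0).round(),'max',q.max(0).round(),c)
    # tube
    g=(z>108)&(z<135)&(abs(W[...,1])<150)&(W[...,0]>400)&(W[...,0]<750)
    q=W[g]; print('tube',len(q),q.min(0).round(1),q.max(0).round(1),q.mean(0).round(1))
    save('x.png',p) 
    ps.append(cv2.resize(p[b[1]:b[3],b[0]:b[2]],(400,450),interpolation=cv2.INTER_CUBIC))
save('b.png',np.hstack(ps))
E
```

```text
scene 120 med [ 504. -229.   42.] zmax 53.8 topmed [ 498.7 -233.8   50.7] min [ 482. -253.    9.] max [ 516. -217.   54.] [67. 73. 80.]
scene 247 med [ 704. -328.   50.] zmax 69.0 topmed [ 697.7 -338.4   65.6] min [ 673. -362.    8.] max [ 719. -318.   69.] [117. 119. 119.]
scene 2291 med [616.   2.  69.] zmax 122.7 topmed [579.7 -35.5 119.6] min [500. -87.   8.] max [732.  47. 123.] [90. 92. 90.]
scene 787 med [506. 285.  57.] zmax 89.0 topmed [504.5 282.8  84.6] min [400. 244.   8.] max [595. 322.  89.] [131. 124.  76.]
scene 304 med [509. 367.  54.] zmax 87.8 topmed [500.7 363.8  84.1] min [483. 345.   8.] max [518. 382.  88.] [150. 139.  71.]
scene 354 med [701. 340.  14.] zmax 18.0 topmed [699.9 340.3  14.2] min [669. 311.   8.] max [729. 368.  18.] [197. 204. 204.]
tube 108 [558.9 -53.9 108. ] [598.5 -14.1 122.7] [579.6 -34.4 115.9]
side 176 med [700. 336.  15.] zmax 20.9 topmed [699.7 336.3  16.2] min [674. 308.   8.] max [733. 368.  21.] [189. 191. 193.]
side 263 med [571. 291.  55.] zmax 87.5 topmed [576.7 300.8  84.2] min [559. 282.   8.] max [594. 316.  88.] [133. 117.  57.]
side 270 med [497. 351.  53.] zmax 88.9 topmed [500.9 361.7  85. ] min [484. 341.   8.] max [518. 377.  89.] [137. 120.  60.]
side 289 med [492. 264.  56.] zmax 88.6 topmed [495.4 272.5  84.6] min [479. 254.   9.] max [514. 289.  89.] [73. 73. 76.]
side 3956 med [576. -57.  68.] zmax 123.1 topmed [578.7 -39.7 119.8] min [ 502. -112.    8.] max [726.  41. 123.] [92. 90. 86.]
side 311 med [414. 250.  55.] zmax 88.0 topmed [417.5 259.2  84.4] min [399. 240.   9.] max [436. 275.  88.] [134. 117.  57.]
side 502 med [ 686. -346.   59.] zmax 69.1 topmed [ 697.  -342.7   65.9] min [ 675. -364.    9.] max [ 721. -321.   69.] [101.  99.  99.]
side 266 med [ 495. -241.   49.] zmax 54.4 topmed [ 498.9 -237.5   50.8] min [ 482. -254.    9.] max [ 516. -220.   54.] [60. 63. 66.]
tube 173 [557.8 -59.5 108. ] [598.  -19.4 123.1] [578.3 -39.4 116.4]
```

View pics/b.png

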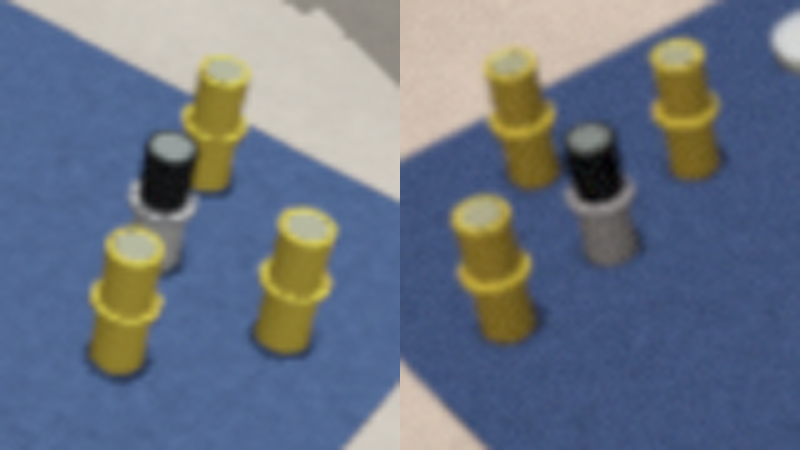

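```bash
cat >> h.py <<'E'
def go(x,y,z,yaw):
    s=r.sense(); p=np.array(s['eef_pos']); a=s['tcp_rot'][2]
    d=np.array([x,y,z])-p; w=(yaw-a+np.pi)%(2*np.pi)-np.pi
    print('delta cm',np.round([np.cos(a)*d[0]+np.sin(a)*d[1],np.sin(a)*d[0]-np.cos(a)*d[1],-d[2]],1)/10 if 0 else np.round(np.array([np.cos(a)*d[0]+np.sin(a)*d[1],np.sin(a)*d[0]-np.cos(a)*d[1],-d[2]])/10,2),'yaw',round(-w,3))
E
python3 - <<'E'
from h import *
from scipy.optimize import least_squares
go(495.5,274,180,4.015)
T=[]
for n in('scene','side'):
    f=np.load(n+'.npz'); W=cloud(f['d'],f['K'],f['E']); p=f['p']; z=W[...,2]
    m=(z>64)&(z<73)&(abs(W[...,1])<150)&(W[...,0]>450)&(W[...,0]<700)
    q=W[m][:,:2].astype(np.float32); print(n,'block',len(q),cv2.minAreaRect(q))
    m=(z>9)&(z<15)&(abs(W[...,1])<150)&(W[...,0]>450)&(W[...,0]<700)
    q=W[m][:,:2].astype(np.float32); print('cradle',len(q),cv2.minAreaRect(q))
    m=(z>117)&(abs(W[...,1])<150)&(W[...,0]>450)&(W[...,0]<700)
    q=W[m][:,:2].astype(np.float32); print('rim',len(q),cv2.minAreaRect(q),cv2.minEnclosingCircle(q))
E
```

```text
delta cm [-33.17 -16.61   5.13] yaw -1.313
scene block 668 ((610.7560424804688, -28.876075744628906), (178.5250701904297, 108.33174133300781), 2.156416177749634)
cradle 347 ((578.510009765625, -17.22308349609375), (151.77621459960938, 126.50749969482422), 1.3791567087173462)
rim 46 ((578.2044677734375, -35.120582580566406), (37.34634017944336, 38.46654510498047), 88.52546691894531) ((578.75732421875, -33.23017501831055), 21.167268753051758)
side block 1167 ((610.643310546875, -33.4482536315918), (177.73403930664062, 109.86006927490234), 2.0395925045013428)
cradle 897 ((580.1278686523438, -35.00982666015625), (151.22972106933594, 150.81214904785156), 2.323977470397949)
rim 94 ((578.4163818359375, -39.36945343017578), (40.05290985107422, 38.55849838256836), 87.32727813720703) ((578.677978515625, -38.67482376098633), 20.89072036743164)
```

Request:
{"name": "play_rows", "arguments": {
  "steps": [
    {"delta_pos":[-4.2,-2.1,0.5],"yaw":-0.15,"jaw":100},
    {"delta_pos":[-8.4,-4.2,1.0],"yaw":-0.3,"jaw":90},
    {"delta_pos":[-12.6,-6.3,1.5],"yaw":-0.45,"jaw":75},
    {"delta_pos":[-16.8,-8.4,2.0],"yaw":-0.6,"jaw":65},
    {"delta_pos":[-21,-10.5,2.5],"yaw":-0.75,"jaw":65},
    {"delta_pos":[-25.2,-12.6,3.0],"yaw":-0.9,"jaw":65},
    {"delta_pos":[-29.4,-14.7,3.5],"yaw":-1.05,"jaw":65},
    {"delta_pos":[-33.2,-16.6,3.5],"yaw":-1.2,"jaw":65}
  ],
  "grip_force": 25
}}

```text
clock: 1.6
eef_pos: [494.7, 274.8, 195.9]
tcp_rot: [3.141, -0.0, -2.438]
contact_force: [0.4, 0.6, -0.3]
opening: 0.647
grasp_force: 0.0
```

```bash
python3 - <<'E'
from h import *
p,d,K,E=grab('wrist'); W=cloud(d,K,E)
q=W[(d>0)&(W[...,2]>75)&(W[...,2]<95)]; c=p[(d>0)&(W[...,2]>75)&(W[...,2]<95)]
for x,y in((495,274),(577,302),(501,363),(418,259)):
    m=np.hypot(q[:,0]-x,q[:,1]-y)<30
    if m.sum()>20:
        t=q[m]; print(m.sum(),cv2.minEnclosingCircle(t[:,:2].astype(np.float32)),t.mean(0).round(1),np.median(t[:,2]),c[m].mean(0).round())
save('c.png',p)
print(r.sense()['contact_force'],r.sense()['eef_pos'])
go(495.5,274,100,4.015)
E
```

```text
1153 ((493.0954895019531, 274.2237548828125), 15.122172355651855) [492.2 273.8  82.6] 82.85174084977265 [114. 116. 124.]
993 ((572.7909545898438, 302.2806396484375), 15.023039817810059) [571.3 301.4  82.3] 82.77744015621619 [198. 187. 136.]
113 ((496.9559020996094, 360.511474609375), 14.52802848815918) [489.7 358.   80.7] 81.68756087576571 [162. 150. 113.]
1397 ((414.8638000488281, 260.9857177734375), 14.998891830444336) [415.1 260.6  82.7] 82.77782084129737 [202. 195. 150.]
[ 2.33522402 -3.43007635  0.67337613] [498.39054981 270.37381883 196.17925521]
delta cm [-0.02  0.46  9.62] yaw -0.155
```

View pics/c.png

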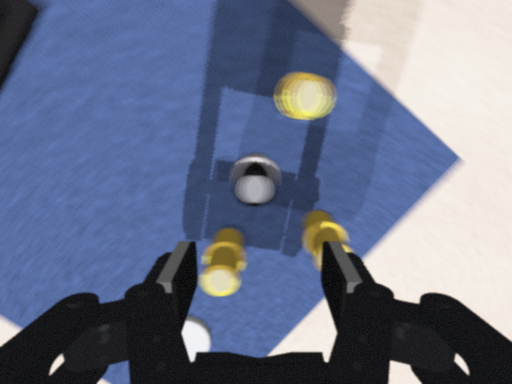

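Request:
{"name": "play_rows", "arguments": {
  "steps": [
    {"delta_pos":[0,0,0.5],"yaw":-0.08,"jaw":62},
    {"delta_pos":[0,0,1.5],"yaw":-0.115,"jaw":62},
    {"delta_pos":[0,0,2.5],"yaw":-0.115,"jaw":62},
    {"delta_pos":[0,0,3.5],"yaw":-0.115,"jaw":62},
    {"delta_pos":[0,0,4.5],"yaw":-0.115,"jaw":62},
    {"delta_pos":[0,0,5],"yaw":-0.115,"jaw":62},
    {"delta_pos":[0,0,5],"yaw":-0.115,"jaw":62},
    {"delta_pos":[0,0,5],"yaw":-0.115,"jaw":62}
  ]
}}

```text
clock: 2.45
eef_pos: [494.0, 276.8, 146.4]
tcp_rot: [-3.142, 0.0, -2.328]
contact_force: [-0.2, 0.3, 0.7]
opening: 0.619
grasp_force: 0.0
```

```bash
python3 - <<'E'
from h import *
p,d,K,E=grab('wrist'); W=cloud(d,K,E)
s=r.sense();print(s['contact_force'],s['eef_pos'],s['tcp_rot'])
m0=(d>0)&(W[...,2]>75)&(W[...,2]<95)
q=W[m0]; c=p[m0]
for x,y in((495,274),(577,302),(501,363),(418,259)):
    m=np.hypot(q[:,0]-x,q[:,1]-y)<30
    if m.sum()>20:
        t=q[m]; print(m.sum(),cv2.minEnclosingCircle(t[:,:2].astype(np.float32)),t.mean(0).round(1),np.median(t[:,2]),c[m].mean(0).round())
go(495.5,274,48,4.015)
E
```

```text
[ 0.23907373 -0.77920591  0.64464406] [494.16569708 276.8274149  146.64147698] [-3.14142202e+00  5.10991036e-04 -2.32826689e+00]
1716 ((492.85089111328125, 274.6152038574219), 15.071742057800293) [492.1 273.7  82.6] 82.82733404563001 [104. 105. 110.]
1119 ((572.6671142578125, 302.8179931640625), 15.236613273620605) [569.5 303.7  82.3] 82.80101273033551 [204. 193. 134.]
87 ((508.26519775390625, 357.109130859375), 8.185324668884277) [508.8 355.4  81.5] 82.23085841123213 [162. 145.  78.]
2144 ((414.8464050292969, 260.8475036621094), 15.024345397949219) [415.1 260.5  82.6] 82.78938194054413 [214. 201. 140.]
delta cm [ 0.11 -0.29  9.86] yaw -0.06
```

Request:
{"name": "play_rows", "arguments": {
  "steps": [
    {"delta_pos":[0.2,-0.17,2],"yaw":-0.05,"jaw":62},
    {"delta_pos":[0.2,-0.17,5],"yaw":-0.05,"jaw":62},
    {"delta_pos":[0.2,-0.17,7.5],"yaw":-0.05,"jaw":62},
    {"delta_pos":[0.2,-0.17,9],"yaw":-0.05,"jaw":62},
    {"delta_pos":[0.2,-0.17,9.9],"yaw":-0.05,"jaw":62},
    {"delta_pos":[0.2,-0.17,9.9],"yaw":-0.05,"jaw":62},
    {"delta_pos":[0.2,-0.17,9.9],"yaw":-0.05,"jaw":45},
    {"delta_pos":[0.2,-0.17,9.9],"yaw":-0.05,"jaw":38}
  ]
}}

```text
clock: 3.3
eef_pos: [494.5, 274.4, 48.4]
tcp_rot: [-3.141, 0.002, -2.278]
contact_force: [-0.8, 0.1, 1.2]
opening: 0.382
grasp_force: 0.3
```

Request:
{"name": "play_rows", "arguments": {
  "steps": [
    {"delta_pos":[0,0,0],"yaw":0,"jaw":30},
    {"delta_pos":[0,0,0],"yaw":0,"jaw":20},
    {"delta_pos":[0,0,0],"yaw":0,"jaw":10},
    {"delta_pos":[0,0,0],"yaw":0,"jaw":0},
    {"delta_pos":[0,0,0],"yaw":0,"jaw":0},
    {"delta_pos":[0,0,0],"yaw":0,"jaw":0},
    {"delta_pos":[0,0,0],"yaw":0,"jaw":0},
    {"delta_pos":[0,0,0],"yaw":0,"jaw":0}
  ],
  "grip_force": 30
}}

```text
clock: 4.1
eef_pos: [494.4, 274.5, 48.4]
tcp_rot: [-3.141, 0.002, -2.278]
contact_force: [-0.4, -0.3, 6.3]
opening: 0.348
grasp_force: 29.5
```

Request:
{"name": "play_rows", "arguments": {
  "steps": [
    {"delta_pos":[0,0,-0.5],"yaw":0,"jaw":0},
    {"delta_pos":[0,0,-2],"yaw":0,"jaw":0},
    {"delta_pos":[0,0,-5],"yaw":0,"jaw":0},
    {"delta_pos":[0,0,-8],"yaw":0,"jaw":0},
    {"delta_pos":[0,0,-11],"yaw":0,"jaw":0},
    {"delta_pos":[0,0,-14],"yaw":0,"jaw":0},
    {"delta_pos":[0,0,-16],"yaw":0,"jaw":0},
    {"delta_pos":[0,0,-16],"yaw":0,"jaw":0}
  ]
}}

```text
clock: 4.9
eef_pos: [495.4, 274.8, 211.2]
tcp_rot: [-3.139, 0.006, -2.278]
contact_force: [-0.4, -0.1, -1.5]
opening: 0.339
grasp_force: 29.9
```

```bash
python3 - <<'E'
from h import *
s=r.sense();print(s['contact_force'],s['eef_pos'],s['tcp_rot'],s['opening'],s['grasp_force'])
go(578.5,-37,215,3.1416)
p,d,K,E=grab('wrist'); save('d.png',p)
E
```

```text
[-0.38048419 -0.0992914  -1.46572187] [495.38149708 274.76072269 211.2339729 ] [-3.13938314  0.00560951 -2.27829288] 0.3393344036391952 29.85036849975586
delta cm [ 18.29 -26.58  -0.38] yaw 0.863
```

View pics/d.png

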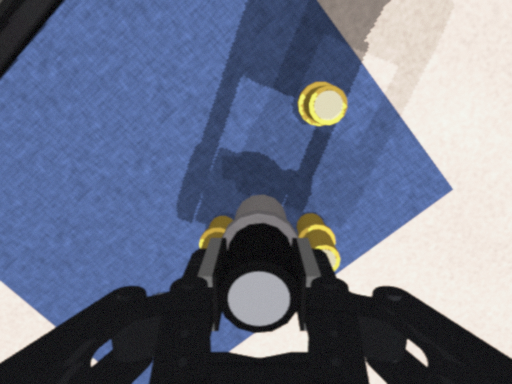

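Request:
{"name": "play_rows", "arguments": {
  "steps": [
    {"delta_pos":[1.2,-2.8,-0.2],"yaw":0.1,"jaw":0},
    {"delta_pos":[2.9,-6.9,-0.4],"yaw":0.22,"jaw":0},
    {"delta_pos":[4.7,-11.3,-0.4],"yaw":0.34,"jaw":0},
    {"delta_pos":[6.6,-15.8,-0.4],"yaw":0.46,"jaw":0},
    {"delta_pos":[8.5,-20.3,-0.4],"yaw":0.58,"jaw":0},
    {"delta_pos":[10.3,-24.7,-0.4],"yaw":0.7,"jaw":0},
    {"delta_pos":[12,-28.8,-0.4],"yaw":0.8,"jaw":0},
    {"delta_pos":[13.5,-32.3,-0.4],"yaw":0.863,"jaw":0}
  ]
}}

```text
clock: 5.75
eef_pos: [651.3, -40.9, 209.4]
tcp_rot: [-3.142, -0.003, 3.137]
contact_force: [-0.2, 1.3, -2.6]
opening: 0.34
grasp_force: 30.1
```

Request:
{"name": "play_rows", "arguments": {
  "steps": [
    {"delta_pos":[0,0,0],"yaw":0,"jaw":0},
    {"delta_pos":[0,0,0],"yaw":0,"jaw":0},
    {"delta_pos":[0,0,0],"yaw":0,"jaw":0},
    {"delta_pos":[0,0,0],"yaw":0,"jaw":0},
    {"delta_pos":[0,0,0],"yaw":0,"jaw":0},
    {"delta_pos":[0,0,0],"yaw":0,"jaw":0},
    {"delta_pos":[0,0,0],"yaw":0,"jaw":0},
    {"delta_pos":[0,0,0],"yaw":0,"jaw":0}
  ]
}}

```text
clock: 6.55
eef_pos: [651.5, -38.3, 211.5]
tcp_rot: [-3.142, 0.0, -3.141]
contact_force: [-0.2, -0.1, -1.2]
opening: 0.345
grasp_force: 30.2
```

```bash
cat > tube.py <<'E'
from h import *
s=r.sense();print(s['clock'],s['contact_force'],s['eef_pos'],s['tcp_rot'],s['qpos'])
p,d,K,E=grab('wrist'); W=cloud(d,K,E); np.savez('w',p=p,d=d,K=K,E=E)
m=(d>0)&(abs(W[...,2]-120)<6)&(np.hypot(W[...,0]-578,W[...,1]+37)<32)
q=W[m]; print('rim',len(q),np.median(q[:,2]),cv2.minEnclosingCircle(q[:,:2].astype(np.float32)),cv2.minAreaRect(q[:,:2].astype(np.float32)))
m=(d>0)&(abs(W[...,2]-70)<5)&(np.hypot(W[...,0]-578,W[...,1]+37)<110)
q=W[m];
if len(q): print('block',len(q),cv2.minAreaRect(q[:,:2].astype(np.float32)))
E
python3 tube.py; python3 -c "
from h import *
save('e.png',np.load('w.npz')['p'])"
```

```text
6.55 [-0.16657727 -0.12437713 -1.22734093] [651.5316676  -38.29867707 211.45995352] [-3.14158271e+00  1.70617273e-04 -3.14091392e+00] [-6.10135720e-02  4.13370740e-01  1.58944228e+00  6.49523482e-07
  1.13860873e+00 -1.63248890e+00]
rim 1379 118.44274142422648 ((576.1260986328125, -37.72111129760742), 20.39791488647461) ((576.0693969726562, -37.63467788696289), (39.93258285522461, 40.09587478637695), 71.02579498291016)
block 17893 ((600.7096557617188, -31.84494400024414), (157.78271484375, 105.27922821044922), 2.4455432891845703)
```

View pics/e.png

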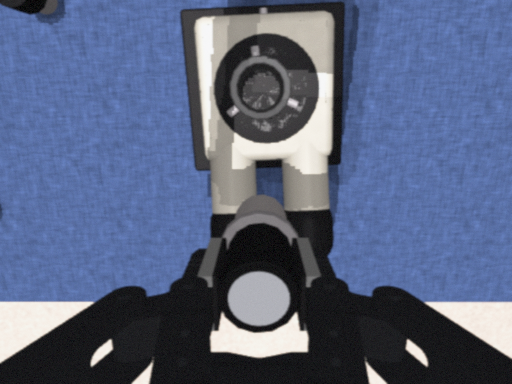

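```bash
python3 - <<'E'
from h import *
f=np.load('w.npz');p,d,K,E=[f[k] for k in('p','d','K','E')]; W=cloud(d,K,E)
s=r.sense(); t=np.array(s['eef_pos'])
m=(d>0)&(abs(W[...,2]-(t[2]-48+84))<5)&(np.hypot(W[...,0]-t[0],W[...,1]-t[1])<24)&(p.min(-1)>110)
q=W[m]; print('top',len(q),np.median(q[:,2]),cv2.minEnclosingCircle(q[:,:2].astype(np.float32)),q.mean(0))
A=np.c_[q[:,:2],np.ones(len(q))]; print('slope',np.linalg.lstsq(A,q[:,2],rcond=None)[0][:2])
print(E.round(3))
m=(d>0)&(abs(W[...,2]-120)<6)&(np.hypot(W[...,0]-578,W[...,1]+37)<32)
q=W[m]; print(np.percentile(q[:,2],[5,50,95]))
E
```

```text
top 2787 246.15120406996522 ((650.27392578125, -37.94141387939453), 20.89457893371582) [650.58729369 -38.32635788 246.17564884]
slope [-0.0220088   0.00858806]
[[-1.00000e-03  9.61000e-01  2.78000e-01  5.81143e+02]
 [ 1.00000e+00  1.00000e-03 -0.00000e+00 -3.82400e+01]
 [-0.00000e+00  2.78000e-01 -9.61000e-01  3.52685e+02]
 [ 0.00000e+00  0.00000e+00  0.00000e+00  1.00000e+00]]
[117.02355183 118.44274142 119.66977957]
```

Request:
{"name": "play_rows", "arguments": {
  "steps": [
    {"delta_pos":[0.2,0.06,0.5],"yaw":0,"jaw":0},
    {"delta_pos":[0.6,0.06,1.5],"yaw":0,"jaw":0},
    {"delta_pos":[1.2,0.06,2.8],"yaw":0,"jaw":0},
    {"delta_pos":[1.8,0.06,4],"yaw":0,"jaw":0},
    {"delta_pos":[2.4,0.06,4.8],"yaw":0,"jaw":0},
    {"delta_pos":[3,0.06,5.2],"yaw":0,"jaw":0},
    {"delta_pos":[3.4,0.06,5.2],"yaw":0,"jaw":0},
    {"delta_pos":[3.4,0.06,5.2],"yaw":0,"jaw":0}
  ]
}}

```text
clock: 7.4
eef_pos: [617.2, -38.0, 159.6]
tcp_rot: [-3.142, 0.0, -3.141]
contact_force: [-0.1, 0.5, -1.7]
opening: 0.341
grasp_force: 30.2
```

Request:
{"name": "play_rows", "arguments": {
  "steps": [
    {"delta_pos":[0.05,0,0],"yaw":0,"jaw":0},
    {"delta_pos":[0.1,0,0],"yaw":0,"jaw":0},
    {"delta_pos":[0.15,0,0],"yaw":0,"jaw":0},
    {"delta_pos":[0.2,0,0],"yaw":0,"jaw":0},
    {"delta_pos":[0.25,0,0],"yaw":0,"jaw":0},
    {"delta_pos":[0.3,0,0],"yaw":0,"jaw":0},
    {"delta_pos":[0.35,0,0],"yaw":0,"jaw":0},
    {"delta_pos":[0.4,0,0],"yaw":0,"jaw":0}
  ],
  "grip_force": 25
}}

```text
clock: 8.2
eef_pos: [613.5, -37.9, 159.3]
tcp_rot: [3.142, -0.0, -3.141]
contact_force: [0.3, 0.4, -2.3]
opening: 0.341
grasp_force: 30.2
```

Request:
{"name": "play_rows", "arguments": {
  "steps": [
    {"delta_pos":[0.05,0,0],"yaw":0,"jaw":0},
    {"delta_pos":[0.1,0,0],"yaw":0,"jaw":0},
    {"delta_pos":[0.15,0,0],"yaw":0,"jaw":0},
    {"delta_pos":[0.2,0,0],"yaw":0,"jaw":0},
    {"delta_pos":[0.25,0,0],"yaw":0,"jaw":0},
    {"delta_pos":[0.3,0,0],"yaw":0,"jaw":0},
    {"delta_pos":[0.35,0,0],"yaw":0,"jaw":0},
    {"delta_pos":[0.35,0,0],"yaw":0,"jaw":0}
  ],
  "grip_force": 25
}}

```text
clock: 9.0
eef_pos: [611.0, -37.8, 159.7]
tcp_rot: [3.141, 0.002, -3.141]
contact_force: [5.7, 0.8, -3.0]
opening: 0.342
grasp_force: 29.7
```

Request:
{"name": "play_rows", "arguments": {
  "steps": [
    {"delta_pos":[0.0,0,0],"yaw":0,"jaw":0},
    {"delta_pos":[0.05,0,0],"yaw":0,"jaw":0},
    {"delta_pos":[0.1,0,0],"yaw":0,"jaw":0},
    {"delta_pos":[0.15,0,0],"yaw":0,"jaw":0},
    {"delta_pos":[0.2,0,0],"yaw":0,"jaw":0},
    {"delta_pos":[0.2,0,0],"yaw":0,"jaw":0},
    {"delta_pos":[0.2,0,0],"yaw":0,"jaw":0},
    {"delta_pos":[0.2,0,0],"yaw":0,"jaw":0}
  ],
  "grip_force": 20
}}

```text
clock: 9.8
eef_pos: [609.4, -37.8, 160.0]
tcp_rot: [3.141, 0.003, -3.141]
contact_force: [6.0, 1.5, -1.8]
opening: 0.346
grasp_force: 29.4
```

```bash
cat > lens.py <<'E'
from h import *
s=r.sense(); t=np.array(s['eef_pos']); print(s['clock'],np.round(s['contact_force'],1),t.round(1),np.round(s['wrist_torque'],2),round(s['grasp_force'],1))
p,d,K,E=grab('wrist'); W=cloud(d,K,E); np.savez('w',p=p,d=d,K=K,E=E)
m=(d>0)&(abs(W[...,2]-(t[2]-48+84))<12)&(np.hypot(W[...,0]-t[0],W[...,1]-t[1])<26)&(p.min(-1)>110)
q=W[m]; A=np.c_[q[:,:2],np.ones(len(q))]
for _ in range(3):
    c=np.linalg.lstsq(A,q[:,2],rcond=None)[0]; k=abs(A@c-q[:,2])<1.5; q=q[k]; A=A[k]
print('top',len(q),(q.mean(0)-t).round(1),'tilt deg',np.degrees(np.arctan(c[:2])).round(1))
E
python3 lens.py
```

```text
9.8 [ 6.   1.5 -1.8] [609.4 -37.8 160. ] [ 0.26 -1.24 -0.06] 29.4
top 2746 [-1.7  0.1 34.6] tilt deg [2.8 0.3]
```

Request:
{"name": "play_rows", "arguments": {
  "steps": [
    {"delta_pos":[0.1,0,0],"yaw":0,"jaw":0},
    {"delta_pos":[0.2,0,0],"yaw":0,"jaw":0},
    {"delta_pos":[0.3,0,0],"yaw":0,"jaw":0},
    {"delta_pos":[0.4,0,0],"yaw":0,"jaw":0},
    {"delta_pos":[0.5,0,0],"yaw":0,"jaw":0},
    {"delta_pos":[0.6,0,0],"yaw":0,"jaw":0},
    {"delta_pos":[0.6,0,0],"yaw":0,"jaw":0},
    {"delta_pos":[0.6,0,0],"yaw":0,"jaw":0}
  ],
  "grip_force": 20
}}

```text
clock: 10.65
eef_pos: [604.0, -37.8, 160.6]
tcp_rot: [3.141, 0.005, -3.141]
contact_force: [6.8, 1.1, 1.5]
opening: 0.343
grasp_force: 29.5
```

```bash
python3 lens.py
```

```text
10.65 [6.8 1.1 1.5] [604.  -37.8 160.6] [ 0.31 -1.32  0.02] 29.5
top 2915 [-2.2  0.1 34.5] tilt deg [6.8 0.1]
```

Request:
{"name": "play_rows", "arguments": {
  "steps": [
    {"delta_pos":[0.1,0,0],"yaw":0,"jaw":0},
    {"delta_pos":[0.2,0,0],"yaw":0,"jaw":0},
    {"delta_pos":[0.3,0,0],"yaw":0,"jaw":0},
    {"delta_pos":[0.3,0,0],"yaw":0,"jaw":0},
    {"delta_pos":[-0.2,0,0],"yaw":0,"jaw":0},
    {"delta_pos":[-0.8,0,-0.3],"yaw":0,"jaw":0},
    {"delta_pos":[-0.8,0,-1.5],"yaw":0,"jaw":0},
    {"delta_pos":[-0.8,0,-2],"yaw":0,"jaw":0}
  ]
}}

```text
clock: 11.5
eef_pos: [610.2, -38.0, 180.4]
tcp_rot: [-3.141, 0.0, -3.141]
contact_force: [0.3, 0.3, -0.6]
opening: 0.34
grasp_force: 29.3
```

```bash
python3 lens.py; python3 tube.py; python3 - <<'E'
from h import *
p,d,K,E=grab('side'); np.savez('s2',p=p,d=d,K=K,E=E); save('f.png',p,(200,130,340,250),5)
E
```

```text
11.5 [ 0.3  0.3 -0.6] [610.2 -38.  180.4] [0.03 0.02 0.01] 29.3
top 2952 [-2.1  0.1 34.6] tilt deg [ 8.3 -0. ]
11.55 [ 0.86085498 -1.42245619 -1.19474184] [610.59935589 -38.05340585 181.0873876 ] [-3.14142095e+00  1.32083618e-03 -3.14127699e+00] [-6.46447982e-02  3.82572018e-01  1.71039738e+00 -9.88397546e-05
  1.04729406e+00 -1.63570732e+00]
rim 1597 118.4997370003966 ((576.0739135742188, -37.64888000488281), 20.48652458190918) ((576.0213012695312, -37.776554107666016), (40.105918884277344, 39.89249038696289), 3.0106256008148193)
block 18186 ((597.3128662109375, -31.93523406982422), (151.56443786621094, 105.33955383300781), 2.4381377696990967)
```

View pics/f.png

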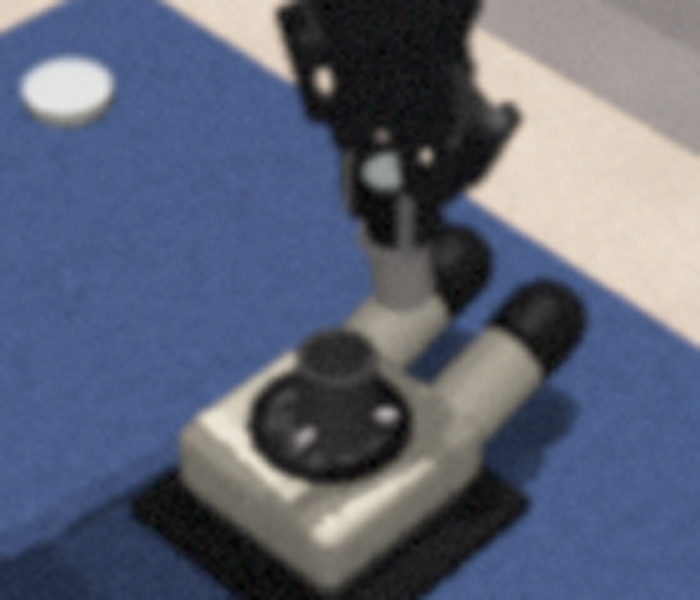

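Request:
{"name": "play_rows", "arguments": {
  "steps": [
    {"delta_pos":[0.6,0.03,0],"yaw":0,"jaw":0},
    {"delta_pos":[1.6,0.03,0],"yaw":0,"jaw":0},
    {"delta_pos":[2.7,0.03,0],"yaw":0,"jaw":0},
    {"delta_pos":[3.6,0.03,0.2],"yaw":0,"jaw":0},
    {"delta_pos":[4.1,0.03,0.6],"yaw":0,"jaw":0},
    {"delta_pos":[4.1,0.03,1],"yaw":0,"jaw":0},
    {"delta_pos":[4.1,0.03,1.2],"yaw":0,"jaw":0},
    {"delta_pos":[4.1,0.03,1.2],"yaw":0,"jaw":0}
  ]
}}

```text
clock: 12.45
eef_pos: [569.2, -37.7, 166.9]
tcp_rot: [3.142, -0.0, -3.141]
contact_force: [1.0, -0.3, -2.0]
opening: 0.343
grasp_force: 29.3
```

Request:
{"name": "play_rows", "arguments": {
  "steps": [
    {"delta_pos":[0,0,0.05],"yaw":0,"jaw":0},
    {"delta_pos":[0,0,0.1],"yaw":0,"jaw":0},
    {"delta_pos":[0,0,0.15],"yaw":0,"jaw":0},
    {"delta_pos":[0,0,0.2],"yaw":0,"jaw":0},
    {"delta_pos":[0,0,0.2],"yaw":0,"jaw":0},
    {"delta_pos":[0,0,0.2],"yaw":0,"jaw":0},
    {"delta_pos":[0,0,0.2],"yaw":0,"jaw":0},
    {"delta_pos":[0,0,0.2],"yaw":0,"jaw":0}
  ]
}}

```text
clock: 13.25
eef_pos: [569.4, -37.7, 166.0]
tcp_rot: [-3.141, 0.001, -3.141]
contact_force: [-2.1, -0.0, 6.2]
opening: 0.341
grasp_force: 30.0
```

Request:
{"name": "play_rows", "arguments": {
  "steps": [
    {"delta_pos":[0.03,0,0],"yaw":0,"jaw":0},
    {"delta_pos":[0.06,0,0],"yaw":0,"jaw":0},
    {"delta_pos":[0.09,0,0],"yaw":0,"jaw":0},
    {"delta_pos":[0.12,0,0],"yaw":0,"jaw":0},
    {"delta_pos":[0.15,0,0],"yaw":0,"jaw":0},
    {"delta_pos":[0.18,0,0],"yaw":0,"jaw":0},
    {"delta_pos":[0.2,0,0],"yaw":0,"jaw":0},
    {"delta_pos":[0.2,0,0],"yaw":0,"jaw":0}
  ]
}}

```text
clock: 14.05
eef_pos: [566.1, -37.6, 164.5]
tcp_rot: [3.141, -0.002, -3.141]
contact_force: [0.4, 1.0, -1.8]
opening: 0.344
grasp_force: 29.5
```

```bash
python3 lens.py
```

```text
14.05 [ 0.4  1.  -1.8] [566.1 -37.6 164.5] [-0.03  0.03 -0.  ] 29.5
top 3072 [-1.9  0.  34.5] tilt deg [8.3 0.3]
```

Request:
{"name": "play_rows", "arguments": {
  "steps": [
    {"delta_pos":[0,0,0.03],"yaw":0,"jaw":0},
    {"delta_pos":[0,0,0.06],"yaw":0,"jaw":0},
    {"delta_pos":[0,0,0.1],"yaw":0,"jaw":0},
    {"delta_pos":[0,0,0.13],"yaw":0,"jaw":0},
    {"delta_pos":[0,0,0.16],"yaw":0,"jaw":0},
    {"delta_pos":[0,0,0.2],"yaw":0,"jaw":0},
    {"delta_pos":[0,0,0.2],"yaw":0,"jaw":0},
    {"delta_pos":[0,0,0.2],"yaw":0,"jaw":0}
  ]
}}

```text
clock: 14.9
eef_pos: [566.9, -37.7, 163.3]
tcp_rot: [3.142, -0.0, -3.141]
contact_force: [-2.0, -0.4, -1.7]
opening: 0.34
grasp_force: 29.5
```

Request:
{"name": "play_rows", "arguments": {
  "steps": [
    {"delta_pos":[0,0,0.05],"yaw":0,"jaw":0},
    {"delta_pos":[-0.05,0,0.1],"yaw":0,"jaw":0},
    {"delta_pos":[-0.1,0,0.12],"yaw":0,"jaw":0},
    {"delta_pos":[-0.15,0,0.14],"yaw":0,"jaw":0},
    {"delta_pos":[-0.2,0,0.16],"yaw":0,"jaw":0},
    {"delta_pos":[-0.25,0,0.18],"yaw":0,"jaw":0},
    {"delta_pos":[-0.3,0,0.2],"yaw":0,"jaw":0},
    {"delta_pos":[-0.3,0,0.2],"yaw":0,"jaw":0}
  ]
}}

```text
clock: 15.7
eef_pos: [568.7, -37.6, 161.0]
tcp_rot: [3.141, -0.003, -3.141]
contact_force: [-7.0, 1.0, 2.5]
opening: 0.34
grasp_force: 29.5
```

```bash
python3 lens.py
```

```text
15.7 [-7.   1.   2.5] [568.7 -37.6 161. ] [0.06 1.32 0.04] 29.5
top 3042 [-1.7 -0.  34.6] tilt deg [6.9 0. ]
```

Request:
{"name": "play_rows", "arguments": {
  "steps": [
    {"delta_pos":[-0.1,0,0],"yaw":0,"jaw":0},
    {"delta_pos":[-0.2,0,0],"yaw":0,"jaw":0},
    {"delta_pos":[-0.3,0,0.03],"yaw":0,"jaw":0},
    {"delta_pos":[-0.4,0,0.06],"yaw":0,"jaw":0},
    {"delta_pos":[-0.5,0,0.09],"yaw":0,"jaw":0},
    {"delta_pos":[-0.6,0,0.1],"yaw":0,"jaw":0},
    {"delta_pos":[-0.6,0,0.1],"yaw":0,"jaw":0},
    {"delta_pos":[-0.6,0,0.1],"yaw":0,"jaw":0}
  ]
}}

```text
clock: 16.55
eef_pos: [574.8, -37.6, 159.9]
tcp_rot: [3.141, -0.003, -3.141]
contact_force: [-5.6, 0.4, 1.1]
opening: 0.348
grasp_force: 29.7
```

```bash
python3 lens.py
```

```text
16.55 [-5.6  0.4  1.1] [574.8 -37.6 159.9] [ 0.1   1.22 -0.02] 29.7
top 2781 [-1.   0.1 34.9] tilt deg [2.7 0.1]
```

Request:
{"name": "play_rows", "arguments": {
  "steps": [
    {"delta_pos":[-0.05,0,0],"yaw":0,"jaw":0},
    {"delta_pos":[-0.1,0,0.03],"yaw":0,"jaw":0},
    {"delta_pos":[-0.15,0,0.06],"yaw":0,"jaw":0},
    {"delta_pos":[-0.2,0,0.1],"yaw":0,"jaw":0},
    {"delta_pos":[-0.25,0,0.15],"yaw":0,"jaw":0},
    {"delta_pos":[-0.25,0,0.2],"yaw":0,"jaw":0},
    {"delta_pos":[-0.25,0,0.2],"yaw":0,"jaw":0},
    {"delta_pos":[-0.25,0,0.2],"yaw":0,"jaw":0}
  ]
}}

```text
clock: 17.4
eef_pos: [577.1, -37.6, 157.9]
tcp_rot: [3.141, -0.003, -3.141]
contact_force: [-6.9, -0.1, 2.2]
opening: 0.347
grasp_force: 29.9
```

```bash
python3 lens.py
```

```text
17.4 [-6.9 -0.1  2.2] [577.1 -37.6 157.9] [ 0.04  1.4  -0.08] 29.9
top 2688 [-0.8  0.1 35. ] tilt deg [ 1.3 -0.1]
```

Request:
{"name": "play_rows", "arguments": {
  "steps": [
    {"delta_pos":[-0.05,0,0.05],"yaw":0,"jaw":0},
    {"delta_pos":[-0.1,0,0.1],"yaw":0,"jaw":0},
    {"delta_pos":[-0.12,0,0.15],"yaw":0,"jaw":0},
    {"delta_pos":[-0.12,0,0.2],"yaw":0,"jaw":0},
    {"delta_pos":[-0.12,0,0.25],"yaw":0,"jaw":0},
    {"delta_pos":[-0.12,0,0.3],"yaw":0,"jaw":0},
    {"delta_pos":[-0.12,0,0.35],"yaw":0,"jaw":0},
    {"delta_pos":[-0.12,0,0.35],"yaw":0,"jaw":0}
  ]
}}

```text
clock: 18.25
eef_pos: [578.1, -37.6, 154.4]
tcp_rot: [3.141, -0.003, -3.141]
contact_force: [-7.6, 1.1, 2.3]
opening: 0.342
grasp_force: 29.9
```

```bash
python3 lens.py
```

```text
18.25 [-7.6  1.1  2.3] [578.1 -37.6 154.4] [0.01 1.47 0.04] 29.9
top 2679 [-0.7 -0.1 35. ] tilt deg [0.3 0.1]
```

Request:
{"name": "play_rows", "arguments": {
  "steps": [
    {"delta_pos":[0.0,0,0.1],"yaw":0,"jaw":0},
    {"delta_pos":[0.05,0,0.2],"yaw":0,"jaw":0},
    {"delta_pos":[0.05,0,0.3],"yaw":0,"jaw":0},
    {"delta_pos":[0.05,0,0.4],"yaw":0,"jaw":0},
    {"delta_pos":[0.05,0,0.5],"yaw":0,"jaw":0},
    {"delta_pos":[0.05,0,0.6],"yaw":0,"jaw":0},
    {"delta_pos":[0.05,0,0.7],"yaw":0,"jaw":0},
    {"delta_pos":[0.05,0,0.7],"yaw":0,"jaw":0}
  ]
}}

```text
clock: 19.1
eef_pos: [577.9, -37.6, 147.4]
tcp_rot: [3.141, -0.003, -3.141]
contact_force: [-6.3, -0.1, 0.8]
opening: 0.341
grasp_force: 29.9
```

```bash
python3 lens.py
```

```text
19.1 [-6.3 -0.1  0.8] [577.9 -37.6 147.4] [0.   1.26 0.01] 29.9
top 2611 [-0.6  0.1 35. ] tilt deg [1.  0.1]
```

Request:
{"name": "play_rows", "arguments": {
  "steps": [
    {"delta_pos":[0.02,0,0.1],"yaw":0,"jaw":0},
    {"delta_pos":[0.04,0,0.25],"yaw":0,"jaw":0},
    {"delta_pos":[0.06,0,0.4],"yaw":0,"jaw":0},
    {"delta_pos":[0.06,0,0.55],"yaw":0,"jaw":0},
    {"delta_pos":[0.06,0,0.7],"yaw":0,"jaw":0},
    {"delta_pos":[0.06,0,0.85],"yaw":0,"jaw":0},
    {"delta_pos":[0.06,0,1],"yaw":0,"jaw":0},
    {"delta_pos":[0.06,0,1],"yaw":0,"jaw":0}
  ]
}}

```text
clock: 19.95
eef_pos: [577.7, -37.6, 137.3]
tcp_rot: [3.141, -0.002, -3.141]
contact_force: [-4.8, 0.3, -0.9]
opening: 0.341
grasp_force: 29.7
```

Request:
{"name": "play_rows", "arguments": {
  "steps": [
    {"delta_pos":[0.03,0,0.1],"yaw":0,"jaw":0},
    {"delta_pos":[0.06,0,0.2],"yaw":0,"jaw":0},
    {"delta_pos":[0.08,0,0.3],"yaw":0,"jaw":0},
    {"delta_pos":[0.08,0,0.4],"yaw":0,"jaw":0},
    {"delta_pos":[0.08,0,0.5],"yaw":0,"jaw":0},
    {"delta_pos":[0.08,0,0.6],"yaw":0,"jaw":0},
    {"delta_pos":[0.08,0,0.7],"yaw":0,"jaw":0},
    {"delta_pos":[0.08,0,0.7],"yaw":0,"jaw":0}
  ]
}}

```text
clock: 20.75
eef_pos: [577.6, -37.6, 130.6]
tcp_rot: [3.142, -0.001, -3.141]
contact_force: [-4.9, 0.8, -1.2]
opening: 0.341
grasp_force: 29.7
```

Request:
{"name": "play_rows", "arguments": {
  "steps": [
    {"delta_pos":[0,0,0.03],"yaw":0,"jaw":0},
    {"delta_pos":[0,0,0.06],"yaw":0,"jaw":0},
    {"delta_pos":[0,0,0.09],"yaw":0,"jaw":0},
    {"delta_pos":[0,0,0.12],"yaw":0,"jaw":0},
    {"delta_pos":[0,0,0.15],"yaw":0,"jaw":0},
    {"delta_pos":[0,0,0.15],"yaw":0,"jaw":0},
    {"delta_pos":[0,0,0.15],"yaw":0,"jaw":0},
    {"delta_pos":[0,0,0.15],"yaw":0,"jaw":0}
  ]
}}

```text
clock: 21.55
eef_pos: [577.6, -37.6, 129.3]
tcp_rot: [3.141, -0.001, -3.141]
contact_force: [-5.3, -0.5, 1.0]
opening: 0.345
grasp_force: 29.7
```

Request:
{"name": "play_rows", "arguments": {
  "steps": [
    {"delta_pos":[0.02,0,0.03],"yaw":0,"jaw":0},
    {"delta_pos":[0.04,0,0.06],"yaw":0,"jaw":0},
    {"delta_pos":[0.06,0,0.09],"yaw":0,"jaw":0},
    {"delta_pos":[0.08,0,0.1],"yaw":0,"jaw":0},
    {"delta_pos":[0.1,0,0.1],"yaw":0,"jaw":0},
    {"delta_pos":[0.1,0,0.1],"yaw":0,"jaw":0},
    {"delta_pos":[0.1,0,0.1],"yaw":0,"jaw":0},
    {"delta_pos":[0.1,0,0.1],"yaw":0,"jaw":0}
  ]
}}

```text
clock: 22.35
eef_pos: [577.2, -37.7, 128.4]
tcp_rot: [-3.142, 0.001, -3.141]
contact_force: [-0.5, 0.6, -2.5]
opening: 0.336
grasp_force: 29.7
```

Request:
{"name": "play_rows", "arguments": {
  "steps": [
    {"delta_pos":[0,0,0.03],"yaw":0,"jaw":0},
    {"delta_pos":[0,0,0.06],"yaw":0,"jaw":0},
    {"delta_pos":[0,0,0.09],"yaw":0,"jaw":0},
    {"delta_pos":[0,0,0.12],"yaw":0,"jaw":0},
    {"delta_pos":[0,0,0.12],"yaw":0,"jaw":0},
    {"delta_pos":[0,0,0.12],"yaw":0,"jaw":0},
    {"delta_pos":[0,0,0.12],"yaw":0,"jaw":0},
    {"delta_pos":[0,0,0.12],"yaw":0,"jaw":0}
  ]
}}

```text
clock: 23.15
eef_pos: [577.2, -37.7, 127.4]
tcp_rot: [-3.142, 0.001, -3.141]
contact_force: [-0.8, 0.8, 4.8]
opening: 0.346
grasp_force: 30.0
```

```bash
python3 lens.py
```

```text
23.15 [-0.8  0.8  4.8] [577.2 -37.7 127.4] [ 0.04  0.19 -0.04] 30.0
top 2651 [-0.9  0.1 35. ] tilt deg [1.6 0.1]
```

Request:
{"name": "play_rows", "arguments": {
  "steps": [
    {"delta_pos":[0,0,0.03],"yaw":0,"jaw":0},
    {"delta_pos":[0,0,0.05],"yaw":0,"jaw":0},
    {"delta_pos":[0,0,0.05],"yaw":0,"jaw":0},
    {"delta_pos":[0,0,0.0],"yaw":0,"jaw":34},
    {"delta_pos":[0,0,0],"yaw":0,"jaw":38},
    {"delta_pos":[0,0,0],"yaw":0,"jaw":45},
    {"delta_pos":[0,0,0],"yaw":0,"jaw":55},
    {"delta_pos":[0,0,0],"yaw":0,"jaw":60}
  ],
  "grip_force": 20
}}

```text
clock: 24.0
eef_pos: [576.7, -37.7, 126.9]
tcp_rot: [3.142, -0.0, -3.141]
contact_force: [0.2, 0.8, 1.2]
opening: 0.604
grasp_force: 0.0
```

```bash
python3 lens.py; python3 - <<'E'
from h import *
ps=[]
for n,b in(('scene',(195,130,275,210)),('side',(225,150,305,230))):
    p,d,K,E=grab(n); ps.append(cv2.resize(p[b[1]:b[3],b[0]:b[2]],(400,400),interpolation=cv2.INTER_CUBIC))
save('g.png',np.hstack(ps))
E
```

```text
24.0 [0.2 0.8 1.2] [576.7 -37.7 126.9] [-0.   -0.01  0.05] 0.0
top 2785 [-0.5 -0.2 35.9] tilt deg [-0.4  0.3]
```

View pics/g.png

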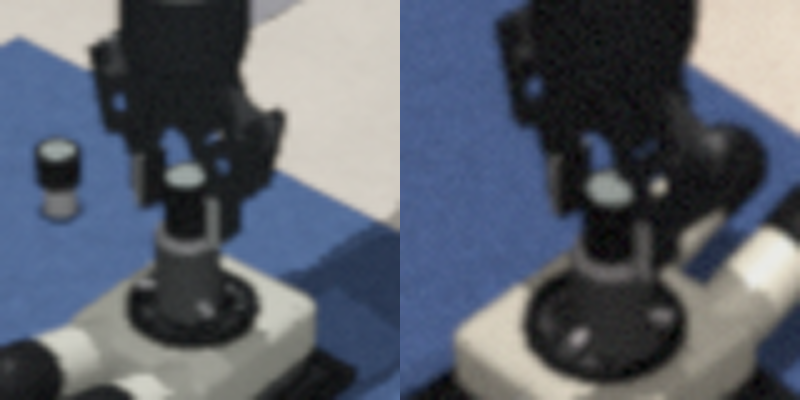

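Lens stands upright in the tube with the flange on the rim (scene crop about (185,240)) and the fingers are open and clear. Next I back off straight up.

Request:
{"name": "play_rows", "arguments": {
  "steps": [
    {"delta_pos":[0,0,-0.3],"yaw":0,"jaw":62},
    {"delta_pos":[0,0,-1],"yaw":0,"jaw":65},
    {"delta_pos":[0,0,-2],"yaw":0,"jaw":70},
    {"delta_pos":[0,0,-4],"yaw":0,"jaw":70},
    {"delta_pos":[0,0,-6.5],"yaw":0,"jaw":70},
    {"delta_pos":[0,0,-9],"yaw":0,"jaw":70},
    {"delta_pos":[0,0,-11],"yaw":0,"jaw":70},
    {"delta_pos":[0,0,-11],"yaw":0,"jaw":70}
  ]
}}

```text
clock: 24.95
eef_pos: [578.7, -37.8, 241.1]
tcp_rot: [-3.141, 0.006, -3.141]
contact_force: [0.7, 0.5, 0.5]
opening: 0.701
grasp_force: 0.0
```

```bash
python3 - <<'E'
from h import *
s=r.sense(); print(s['eef_pos'],s['contact_force'])
for n in ('scene','side','wrist'):
    p,d,K,E=grab(n); W=cloud(d,K,E)
    near=np.hypot(W[...,0]-577,W[...,1]+37.5)<25
    m=(d>0)&near&(abs(W[...,2]-164)<5)&(p.min(-1)>90); q=W[m]
    if len(q)>10:
        A=np.c_[q[:,:2],np.ones(len(q))]; c=np.linalg.lstsq(A,q[:,2],rcond=None)[0]
        print(n,'top',len(q),q.mean(0).round(1),np.degrees(np.arctan(c[:2])).round(1))
    if n=='side': save('h.png',p,(215,140,315,240),6)
E
```

```text
[578.7243158  -37.80987534 241.06206243] [0.72965163 0.54471137 0.45059847]
scene top 29 [577.5 -39.6 164.4] [-0.9  2.3]
side top 52 [579.6 -38.  164.6] [-1.4 -2.9]
wrist top 953 [576.6 -37.9 162.7] [-0.3  0.1]
```

View pics/h.png

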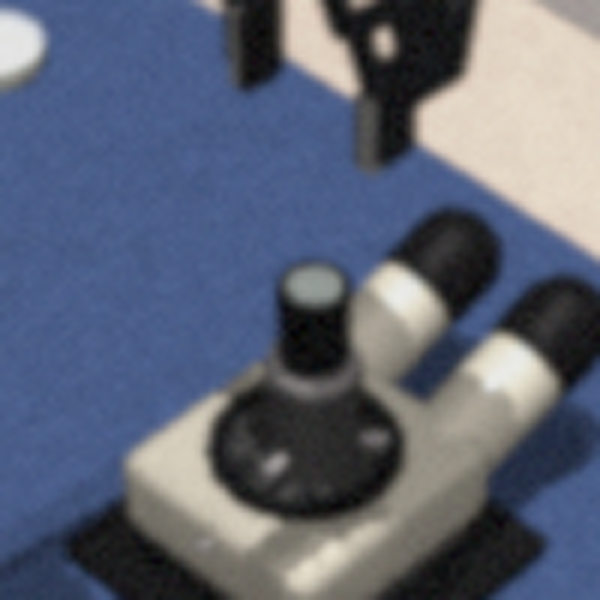

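The lens top is at 164 mm, upright, with the flange flush on the rim and the gripper clear, so I'm handing it in.

Request:
{"name": "play_rows", "arguments": {
  "steps": [
    {"delta_pos":[0,0,0],"yaw":0,"jaw":70},
    {"delta_pos":[0,0,0],"yaw":0,"jaw":70},
    {"delta_pos":[0,0,0],"yaw":0,"jaw":70},
    {"delta_pos":[0,0,0],"yaw":0,"jaw":70},
    {"delta_pos":[0,0,0],"yaw":0,"jaw":70},
    {"delta_pos":[0,0,0],"yaw":0,"jaw":70},
    {"delta_pos":[0,0,0],"yaw":0,"jaw":70},
    {"delta_pos":[0,0,0],"yaw":0,"jaw":70}
  ]
}}

```text
clock: 25.9
eef_pos: [576.9, -37.7, 237.2]
tcp_rot: [-3.142, 0.0, -3.141]
contact_force: [0.2, 0.2, 0.7]
opening: 0.702
grasp_force: 0.0
```

```bash
python3 -c "
from rig import r
print(r.sign_off())"
```

```text
the job is handed in; nothing more can be done
None
```

The projection lens was tipped in edge first (about 8°), straightened, slid home until its flange sat on the rim, and released; force readings between moves stayed under about 10 N, and the job is handed in at 26 s.

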